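Stack an idler's parts on the assembly stand

TASK

Make up the idler on the upright pin of the blue-based stand: thread on the dark flanged hub first (flange down, as it lies), then the red spacer ring, then the ball bearing, and last the brass cap, each sitting flat on the one below. Leave the yellow-based stand empty and do not disturb the tape roll or the tub.

Things in the scene. Friction and masses are not known exactly. Their poses are not given: they have to be found in the camera images.
- flanged_hub: Loose dark steel hub, 26 mm high: a round flange 80 mm across and 8 mm thick with six dark bolt holes, under a hub 48 mm across that rises from 8 to 26 mm (grasp it there); through bore 28 mm wide. About 0.35 kg. Free to turn; yaw does not matter. The origin is the centre of its underside, z up the bore.
- red_spacer: Loose red plastic ring, 58 mm outside, 16 mm high, through bore 28 mm wide. About 0.05 kg. Free to turn; yaw does not matter. The origin is the centre of its underside, z up the bore.
- bearing: Loose ball bearing, bright steel races with a black shield between them, 52 mm outside, 15 mm high, through bore 28 mm wide. About 0.14 kg. Free to turn; yaw does not matter. The origin is the centre of its underside, z up the bore.
- brass_cap: Loose brass cap, closed on top, 44 mm outside, 24 mm high (straight side to 20 mm, then a sloping shoulder to a flat top 32 mm across); from below a blind bore 28 mm wide and 16 mm deep. It lies open end down. About 0.13 kg. Free to turn; yaw does not matter. The origin is the centre of its underside, z up the bore.
- blue_stand: Stand fixed to the bench, left or right of the yellow one: round blue base 80 mm across, 12 mm high, with a bare upright steel pin at its centre, 20 mm thick up to 66 mm above the bench, then tapering to 8 mm at its tip at 82 mm. Origin: centre of the base's underside, z up. Stacked in order, the undersides lie 12 (hub), 38 (spacer), 54 (bearing) and 69 mm (cap) above it.
- yellow_stand: The same stand with a yellow base, not used in this job. Origin: centre of the base's underside.
- tape_roll: Bystander: black roll of tape with a tan core, lying flat, 62 mm across, 19 mm high. Origin: centre of the underside.
- cleaner_tub: Bystander: white tub with a lid and a red band, 97 mm across, 82 mm high. Origin: centre of the underside.
Mind the look-alikes: they are no part of the job. Of the things that look like the brass_cap, take the one that is farthest from the robot's base at the start. Leave any turquoise look-alike of the bearing alone.

How it is judged (in metres and radians):
At the end, for the whole second after the job is handed in: On the pin of the blue stand, from the base up: flanged hub, red spacer, bearing, brass cap. Each lies within 9 mm of the pin's axis, its underside within 4 mm of its height in the finished stack (12, 38, 54, 69 mm above the stand's underside), tilted less than 0.12 rad, at rest and let go of (horizontal distance between each of flanged_hub, red_spacer, bearing, brass_cap and blue_stand below 0.009 m and z of flanged_hub in the frame of blue_stand between 0.008 and 0.016 m and angle between each of flanged_hub, red_spacer, bearing, brass_cap's own z axis and vertical below 0.12 rad and linear speed of each of flanged_hub, red_spacer, bearing, brass_cap below 0.02 m/s and contact force between the fingers and flanged_hub below 0.05 N and z of red_spacer in the frame of blue_stand between 0.034 and 0.042 m and contact force between the fingers and red_spacer below 0.05 N and z of bearing in the frame of blue_stand between 0.05 and 0.058 m and contact force between the fingers and bearing below 0.05 N and z of brass_cap in the frame of blue_stand between 0.065 and 0.073 m and contact force between the fingers and brass_cap below 0.05 N); the robot touches nothing.
It fails at once if a bystander (tape roll, tub) is moved more than 25 mm (distance of any of tape_roll, cleaner_tub from where it was at the start of the episode above 0.025 m).
It also fails if it takes over 90 s, if anything falls off the work surface, if the arm or the gripper's body presses on something with over 40 N, if the wrist force passes 120 N, or if a joint passes its speed limit or range.

ROBOT

A 7-joint arm with a two-finger parallel gripper is mounted at the origin on a cart in front of the work surface, level with it; the furniture and walls round the work are solid. World frame = base frame: x ahead of the robot, y to its left, z up, the work surface at z = 0. Lengths are in mm, angles in rad, forces in N, time in s.
With the tool pointing down it reaches from about 400 to 850 mm from the base axis. Payload 6.9 kg.
Tool frame: the origin (TCP) lies midway between the tips of the shut fingers; the grasp point (between the pads) lies 19 mm behind it (bot.grip_depth is the distance from the TCP to the grasp point, in mm); z points along the fingers, y is the line along which they close (so a half turn about z gives the same grasp; the last joint's range is limited). The gripper opens to 85 mm and grips with 20 to 120 N. Pads are 22 mm wide; open, the fingers measure 114 mm over their backs; the gripper's body (76 mm by 85 mm) begins 54 mm behind the grasp point. The pads swing forward as they close: fully open they stand 13 mm farther back than shut.
Start: joints at [1.333, 0.507, -0.238, 1.5, 0.126, 1.149, -0.155], TCP at [210.049, -588.634, 205.775] pointing down, gripper open.
Joint ranges: [-3.08, 3.08], [-0.24, 2.05], [-1.43, 1.35], [0, 2.5], [-1.52, 4.66], [0.17, 1.96], [-2.89, 2.89]. Speed limits (rad/s): [2.39, 2.39, 3.14, 3.14, 3.14, 3.14, 3.14].

INTERFACE

Orientations are given as a unit quaternion [x, y, z, w].
In Python, from plant import bot gives the robot as it stands.
- The arm moves only by the shell command python3 -m crank 'ROWS' [OPENING] [FORCE]. ROWS is JSON, a list of rows, each a list of 2 entries, a list of its own where there are three numbers: the shift along the tool's x, y, z in cm, then the turn about the tool's z in degrees. A call has 1 to 5 rows; each row shifts and turns the commanded pose from where the row before left it, along the tool's axes as they then stand; what a row does not reach is not made up. A row lasts 1/10 s, in which the tool goes at most 50 mm and 8.59 degrees, less where a joint would pass 70% of its speed; a pose out of reach is approached as far as the arm can. A call with a gripper value outside its range is refused whole. OPENING is the closure in counts, from 0 (fully open) to 255 (shut), set as the call begins (- or left out, the last holds). The fingers move at their own pace and stop on an object; FORCE is the grip in N (left out, the last holds). Time passes only in rows, so rows that do not move let the fingers close. It gives the time, the measured TCP pose, the force, the opening and the grip force at its end, in the units of the state.
- bot.state(): the state, without advancing time (a new reading comes with each control period).
- bot.snapshot(name): name is "scene" or "top" or "wrist"; returns the picture (420x560x3 uint8, red, green, blue); there is no depth.
- bot.camera_model(name): a dict with "fx", "fy", "cx", "cy" (pixels), "R" (3x3) and "t" (3): a world point X has camera coordinates R X + t. Camera axes: x right, y down, z forward; pixel columns grow to the right and rows downward; lengths in mm; the calibration is good to about 2 mm. A picture is of the moment at which its call begins: read the wrist's pose just before it. camera_model takes no time and is no camera call; for the wrist camera it gives the pose at the moment of the call.
- bot.finish_job(): hands the job in; it is judged then, once.
Trained networks look in the newest picture that a camera, given by its name, has taken for a name from the list of things; names that differ only in an ending like _2 or _b are one class to them, and where a whole thing is asked for, a point or a joint stands for the part that bears it (a point fixed in the world has none). Each returns a list of dicts, best first, with "conf" (0 to 1); they miss things now and then, are a little off and sometimes report something else, mostly with a low value. They report only what shows in the picture. A call takes as long as a camera call. They do not tell look-alikes from the thing itself.
- bot.outline_of(camera, target): "pixels" (420x560 bool, what is visible of it) and "box" ([centre column, centre row, width, height] as shares, 0 to 1, of the picture: columns of its width, rows of its height, round what is visible of it).
- bot.mark_of(camera, target): "point" ([column, row] as shares, 0 to 1, of the picture: columns of its width, rows of its height: a listed point, or the origin of a listed thing).
The state is a dict: "time_s": time; "joints": joint angles; "qd": joint speeds; "joint_torque": joint torques, N m; "position": TCP position; "orientation": TCP orientation; "contact_force": force on the tool from outside, world axes, zero at the start; "ft_torque": the same for the moment, N m; "finger_gap": finger opening in mm; "grasp_force": force on a finger pad.
Only numpy, scipy, OpenCV 4.12 (cv2) and the standard library are available. Lean on these libraries where they do the work, as an engineer would, in place of code of your own. Each camera call takes 0.05 s, during which the arm holds its last target. There are 200 camera calls.

## Working session

There is one attempt and no reset: what is moved stays moved. The work goes in short steps, Python scripts to look and compute and a shell command to move; the robot and the scene stay as the last step left them, time stands still between calls to the robot, and variables do not carry over. Pictures are saved under pics/ and viewed, at most 17 in all, crops included, and the job is handed in when it is done.

```bash
mkdir -p pics; ls; cat > h.py <<'E'
import numpy as np, cv2
from plant import bot
def snap(c,n):
    m=bot.camera_model(c); im=bot.snapshot(c); cv2.imwrite('pics/'+n+'.png',im[:,:,::-1]); return im,m
def ray(m,u,v,z):
    R=np.array(m['R']);t=np.array(m['t']).ravel(); C=-R.T@t
    d=R.T@np.array([(u-m['cx'])/m['fx'],(v-m['cy'])/m['fy'],1.]); return C+d*(z-C[2])/d[2]
def proj(m,X):
    p=np.array(m['R'])@np.array(X,float)+np.array(m['t']).ravel(); return m['fx']*p[0]/p[2]+m['cx'],m['fy']*p[1]/p[2]+m['cy']
E
python3 - <<'E'
from h import *
s=bot.state(); print(s['time_s'],s['position'],s['orientation'],s['finger_gap'],bot.grip_depth)
T=['flanged_hub','red_spacer','bearing','brass_cap','blue_stand','yellow_stand','tape_roll','cleaner_tub']
for c in ['top','scene']:
    im,m=snap(c,c)
    R=np.array(m['R']);print(c,-R.T@np.array(m['t']).ravel())
    for t in T:
        for r in bot.mark_of(c,t)[:4]:
            u,v=r['point'][0]*560,r['point'][1]*420
            print(t,round(r['conf'],2),round(u),round(v),ray(m,u,v,0).round()[:2])
E
```

```text
pics
0.0 [ 209.79955536 -588.14212691  204.92710192] [ 9.85349001e-01  1.70547778e-01 -1.71360803e-04 -8.78975501e-04] 85.1870032479797 18.700000000000003
top [  75.73383392  186.13134572 1318.24519195]
flanged_hub 0.95 315 201 [455. -48.]
red_spacer 0.74 362 193 [ 435. -187.]
red_spacer 0.62 293 152 [622. -34.]
bearing 0.56 275 213 [456.  74.]
bearing 0.48 196 228 [483. 305.]
bearing 0.2 201 190 [590. 263.]
brass_cap 0.55 275 252 [346. 112.]
blue_stand 0.9 295 153 [619. -39.]
yellow_stand 0.5 375 135 [ 599. -296.]
tape_roll 0.86 202 188 [594. 257.]
cleaner_tub 0.96 163 198 [601. 375.]
scene [-33.25809574 438.43930984 724.06429641]
flanged_hub 0.87 318 217 [450. -57.]
red_spacer 0.83 358 202 [ 425. -178.]
bearing 0.89 275 240 [456.  76.]
bearing 0.87 190 279 [484. 295.]
brass_cap 0.92 297 271 [352.  93.]
brass_cap 0.73 308 171 [ 605. -156.]
brass_cap 0.66 317 219 [447. -49.]
blue_stand 0.67 269 187 [621. -27.]
blue_stand 0.55 356 200 [ 435. -181.]
yellow_stand 0.75 350 155 [ 584. -306.]
tape_roll 0.75 184 238 [597. 250.]
cleaner_tub 0.74 269 187 [621. -25.]
cleaner_tub 0.37 308 174 [ 598. -149.]
```

```bash
python3 - <<'E'
import cv2
a=cv2.imread('pics/top.png')[90:290,130:430]
cv2.imwrite('pics/topc.png',cv2.resize(a,None,fx=2.6,fy=2.6,interpolation=2))
a=cv2.imread('pics/scene.png')[120:320,130:430]
cv2.imwrite('pics/scenec.png',cv2.resize(a,None,fx=2.6,fy=2.6,interpolation=2))
E
```

```text
(no output)
```

View pics/topc.png

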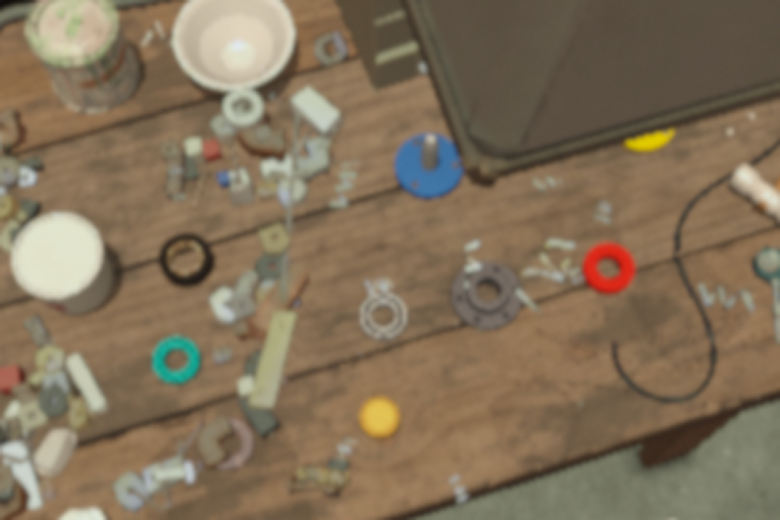

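View pics/scenec.png

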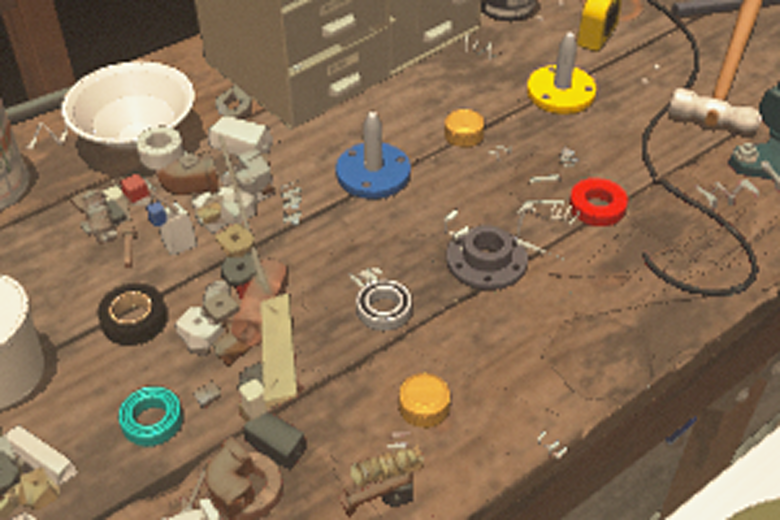

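Seen in the scene crop: the caps are at (464,127), near the blue stand, and (425,400), near the robot. That is scene pixels (308,169), about 620 mm from the base, against (293,274), about 365 mm. The far one at (308,169) fits "farthest", and it is hidden behind the cabinet in the top view. The turquoise bearing at (150,415) and the tape measure, tub and tape roll stay alone. The steel bearing is at (384,305). A tall cabinet stands behind the blue stand.

```bash
python3 - <<'E'
from h import *
m=bot.camera_model('scene');mt=bot.camera_model('top')
for p in [(295,120),(480,50),(210,55)]: print('cab base',ray(m,130+p[0]/2.6,120+p[1]/2.6,0).round())
for z in (150,250,350): print('cab top corner',z,ray(mt,130+465/2.6,90+165/2.6,z).round(), ray(mt,130+405/2.6,90+5/2.6,z).round())
a=cv2.imread('pics/scene.png')[130:290,250:350]
cv2.imwrite('pics/caps.png',cv2.resize(a,None,fx=3.6,fy=3.6,interpolation=2))
E
python3 -m crank '[[[0,0,0],8.5],[[0,0,0],8.5]]' 0
```

```text
cab base [740. -21.   0.]
cab base [ 714. -276.    0.]
cab base [907.  -9.   0.]
cab top corner 150 [544. -50. 150.] [743. -49. 150.]
cab top corner 250 [504. -29. 250.] [686. -29. 250.]
cab top corner 350 [464.  -9. 350.] [629.  -9. 350.]
time_s: 1.1
position: [209.9, -588.7, 205.7]
orientation: [1.0, 0.02, 0.0, -0.0]
contact_force: [0.3, -0.6, 0.4]
finger_gap: 85.4
grasp_force: 0.0
```

View pics/caps.png

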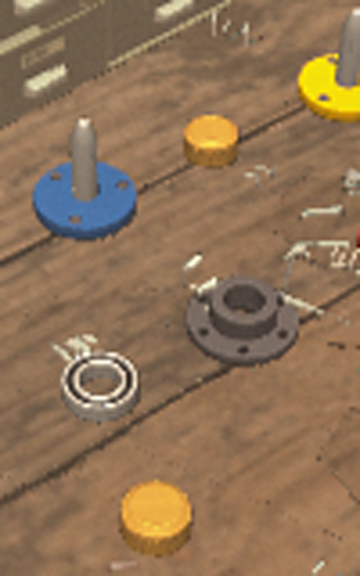

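```bash
python3 - <<'E'
from h import *
im,m=snap('wrist','w0')
a=cv2.imread('pics/scene.png');b=cv2.imread('pics/top.png');
cv2.imwrite('pics/two.png',cv2.resize(np.hstack([a,b]),(800,300)))
R=np.array(m['R']);print(-R.T@np.array(m['t']).ravel(),R)
for c in('top',):
  m=bot.camera_model(c);print(np.array(m['R']),m['fx'])
E
```

```text
[ 286.50174628 -583.8801352   374.06971764] [[ 3.98769708e-02 -9.99204588e-01 -1.38254954e-04]
 [-9.54011194e-01 -3.81145017e-02  2.97338067e-01]
 [-2.97106831e-01 -1.17250447e-02 -9.54772253e-01]]
[[-0.30737378 -0.9515719   0.00568117]
 [-0.90218005  0.28951024 -0.31977333]
 [ 0.30264256 -0.10341537 -0.94747704]] 471.7703429322371
```

View pics/two.png

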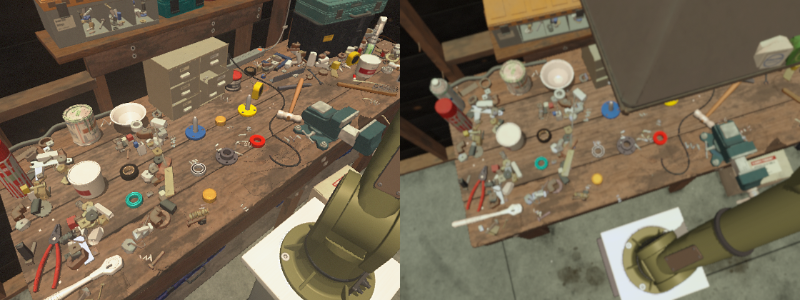

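```bash
python3 - <<'E'
from h import *
m=bot.camera_model('top');s=bot.camera_model('scene')
for n,p in dict(jawL=(695,125),jawR=(725,108),botL=(708,165),handle=(720,178),right=(790,155)).items():
  u,v=(p[0]-400)*1.4,p[1]*1.4; print(n,[ray(m,u,v,z).round()[:2] for z in(0,100,200)])
for n,p in dict(topL=(303,105),topL2=(335,98),botL=(290,120),rightfar=(390,140),bot=(345,157)).items():
  u,v=p[0]*1.4,p[1]*1.4; print(n,[ray(s,u,v,z).round()[:2] for z in(0,100,200)])
E
```

```text
jawL [array([ 442., -355.]), array([ 414., -314.]), array([ 387., -273.])]
jawR [array([ 475., -508.]), array([ 445., -455.]), array([ 414., -402.])]
botL [array([ 266., -337.]), array([ 252., -297.]), array([ 237., -257.])]
handle [array([ 202., -361.]), array([ 193., -319.]), array([ 183., -278.])]
right [array([ 202., -673.]), array([ 193., -608.]), array([ 183., -543.])]
topL [array([ 474., -520.]), array([ 404., -387.]), array([ 334., -255.])]
topL2 [array([ 419., -677.]), array([ 356., -523.]), array([ 294., -369.])]
botL [array([ 441., -394.]), array([ 376., -279.]), array([ 310., -164.])]
rightfar [array([ 130., -601.]), array([ 107., -457.]), array([  85., -314.])]
bot [array([ 185., -386.]), array([ 155., -272.]), array([ 124., -158.])]
```

View pics/w0.png

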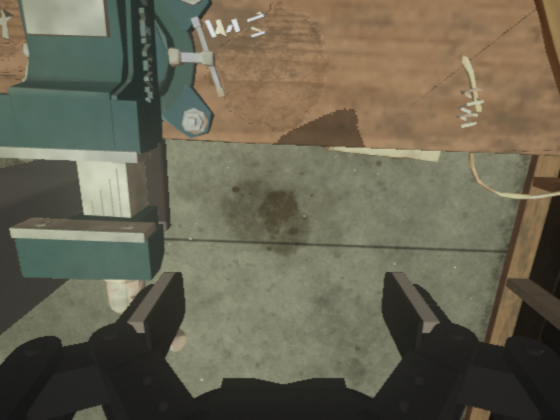

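```bash
python3 -m crank '[[[0,0,-4],2.3],[[0,0,-4],0],[[0,0,-4],0],[[0,0,-4],0]]' 0 >/dev/null; python3 -m crank '[[[1.8,-4,0],0],[[1.8,-4,0],0],[[1.8,-4,0],0],[[1.8,-4,0],0],[[1.8,-4,0],0]]' ; python3 -m crank '[[[1.8,-4,0],0],[[1.8,-4,0],0],[[1.8,-4,0],0],[[1.8,-4,0],0],[[1.8,-4,0],0]]'; python3 - <<'E'
from h import *
s=bot.state(); print(s['position'],s['orientation'],s['joints'])
im,m=snap('wrist','w1')
for t in ['flanged_hub','red_spacer','bearing','brass_cap','blue_stand']:
    for r in bot.mark_of('wrist',t)[:3]:
        u,v=r['point'][0]*560,r['point'][1]*420
        print(t,round(r['conf'],2),round(u),round(v),ray(m,u,v,0).round()[:2])
E
```

```text
time_s: 2.05
position: [299.3, -386.3, 366.0]
orientation: [1.0, 0.005, 0.0, 0.0]
contact_force: [1.3, 0.2, 0.3]
finger_gap: 85.3
grasp_force: 0.0
time_s: 2.55
position: [388.0, -185.8, 366.1]
orientation: [1.0, 0.004, 0.0, 0.0]
contact_force: [1.2, 0.7, 0.5]
finger_gap: 85.7
grasp_force: 0.0
[ 387.99247529 -185.84032646  366.10277893] [9.99989811e-01 4.48398487e-03 2.45455854e-04 4.59292663e-04] [ 0.73910058  0.10086819 -0.39677567  1.65525086  0.04025715  1.39262845
 -1.22479829]
flanged_hub 0.94 194 116 [449. -49.]
red_spacer 0.8 285 129 [ 431. -187.]
bearing 0.91 114 106 [462.  71.]
brass_cap 0.93 99 180 [349. 110.]
```

View pics/w1.png

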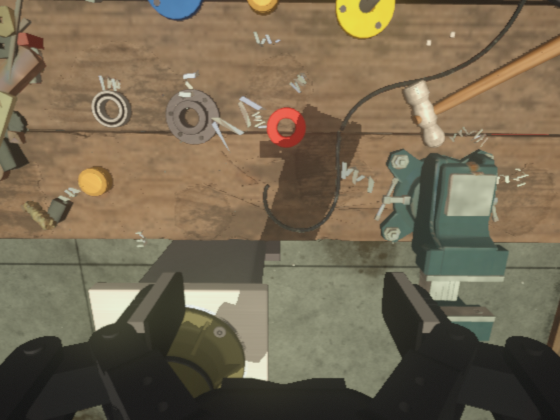

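The wrist view shows the hub at (192,117), the spacer at (286,128), the bearing at (110,106), the near cap at (94,181) and the vise on the right. All agree with the other cameras. I go above the hub for a close look.

```bash
python3 -m crank '[[[1.2,-2.8,3],0],[[1.2,-2.8,4],0],[[1.2,-2.7,4],0],[[1.2,-2.7,4],0],[[1.3,-2.7,4],0]]' ; python3 -m crank '[[[0,0,0],0]]' >/dev/null; cat > look.py <<'E'
import sys
from h import *
def look(name,ts,zc):
    s=bot.state(); p=np.array(s['position']); q=s['orientation']
    yaw=2*np.arctan2(q[1],q[0]); print('t',round(s['time_s'],2),'tcp',p.round(1),'yaw',round(np.degrees(yaw),2),'gap',round(s['finger_gap'],1))
    im,m=snap('wrist',name)
    for t in ts:
        for r in bot.mark_of('wrist',t)[:2]:
            u,v=r['point'][0]*560,r['point'][1]*420; a=ray(m,u,v,0)
            d=a-p; cx,cy=np.cos(yaw),np.sin(yaw)
            print(t,round(r['conf'],2),round(u),round(v),'mark',a.round(1)[:2],'tool dx,dy cm',((cx*d[0]+cy*d[1])/10).round(2),((cy*d[0]-cx*d[1])/10).round(2))
        for r in bot.outline_of('wrist',t)[:2]:
            k=r['pixels'].astype(np.uint8); c=max(cv2.findContours(k,0,2)[0],key=cv2.contourArea)
            (u,v),ax,_=cv2.fitEllipse(cv2.convexHull(c)); print('  outline',round(r['conf'],2),round(u),round(v),np.round(ax),'centre',[ray(m,u,v,z).round(1)[:2] for z in zc])
look(sys.argv[1],sys.argv[2].split(','),[float(z) for z in sys.argv[3].split(',')])
E
python3 look.py w2 flanged_hub,blue_stand,bearing,red_spacer 0,8,12,15
```

```text
time_s: 3.35
position: [448.0, -51.1, 174.6]
orientation: [1.0, 0.002, 0.0, 0.0]
contact_force: [1.3, -0.3, 0.6]
finger_gap: 85.3
grasp_force: 0.0
t 3.45 tcp [446.2 -48.  171.8] yaw 0.57 gap 85.8
flanged_hub 0.87 285 182 mark [446.6 -48. ] tool dx,dy cm 0.05 0.0
  outline 0.58 286 182 [78. 80.] centre [array([447.3, -48.3]), array([449.1, -48.2]), array([450. , -48.2]), array([450.7, -48.2])]
  outline 0.88 273 -13 [ 93. 109.] centre [array([619.9, -35.1]), array([617.6, -35.3]), array([616.5, -35.5]), array([615.7, -35.6])]
  outline 0.16 165 172 [54. 57.] centre [array([456.3,  74.2]), array([457.9,  71.4]), array([458.7,  70. ]), array([459.3,  68.9])]
  outline 0.63 165 172 [53. 57.] centre [array([456.4,  74.1]), array([458. ,  71.2]), array([458.8,  69.8]), array([459.4,  68.8])]
red_spacer 0.73 420 196 mark [ 433.5 -187.4] tool dx,dy cm -1.4 13.92
  outline 0.91 425 198 [58. 63.] centre [array([ 431.6, -193. ]), array([ 433.8, -189.5]), array([ 434.8, -187.8]), array([ 435.7, -186.5])]
  outline 0.21 414 0 [55. 72.] centre [array([ 611.3, -158.9]), array([ 609.2, -156.2]), array([ 608.2, -154.9]), array([ 607.4, -153.9])]
```

```bash
python3 -m crank '[[[0.1,0,4],0],[[0,0,4],0],[[0,0,4],0],[[0,0,3.5],0],[[0,0,0.8],0]]' 0 >/dev/null; python3 -m crank '[[[0,0,0],0],[[0,0,0],0]]'; python3 -m crank '[[[0,0,0],0],[[0,0,0],0],[[0,0,0],0],[[0,0,0],0],[[0,0,0],0]]' 255 40
```

```text
time_s: 4.6
position: [449.8, -50.5, 14.3]
orientation: [1.0, 0.003, 0.001, 0.0]
contact_force: [0.3, -0.3, -0.6]
finger_gap: 85.2
grasp_force: 0.0
time_s: 5.1
position: [448.9, -50.4, 13.2]
orientation: [1.0, 0.003, 0.0, 0.0]
contact_force: [0.2, -0.7, -0.5]
finger_gap: 12.4
grasp_force: 0.0
```

```bash
python3 look.py w3 flanged_hub 8
```

```text
t 5.1 tcp [448.9 -50.4  13.2] yaw 0.33 gap 12.4
flanged_hub 0.85 282 247 mark [447.4 -48. ] tool dx,dy cm -0.15 -0.24
  outline 0.72 282 247 [135. 143.] centre [array([450.6, -47.9])]
```

View pics/w3.png

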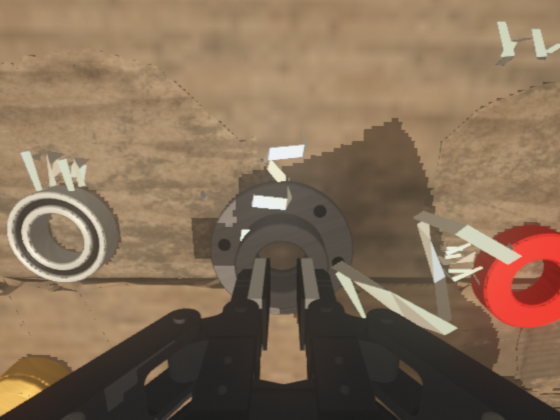

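```bash
python3 - <<'E'
from h import *
s=bot.state();p=s['position'];m=bot.camera_model('wrist')
for dz in(0,10,20,30,40): print(dz,np.round(proj(m,p+np.array([0,0,dz]))))
R=np.array(m['R']);print(-R.T@np.array(m['t']).ravel()-p)
for z in (8,26): print('hub top',z,np.round(proj(m,[448.5,-48,z])))
E
python3 -m crank '[[[0,0,0],0],[[0,0,0],0],[[0,0,0],0]]'
```

```text
0 [286. 254.]
10 [287. 262.]
20 [287. 271.]
30 [287. 282.]
40 [287. 293.]
[ 76.66296485   2.21588439 168.28707138]
hub top 8 [282. 251.]
hub top 26 [282. 265.]
time_s: 5.55
position: [448.8, -50.3, 13.0]
orientation: [1.0, 0.003, -0.0, -0.0]
contact_force: [0.7, 0.1, -0.1]
finger_gap: 0.2
grasp_force: 0.0
```

```bash
python3 - <<'E'
from h import *
snap('scene','s3');a=cv2.imread('pics/s3.png')[150:260,250:390]
b=cv2.imread('pics/w3.png')
snap('wrist','w3b');b=cv2.imread('pics/w3b.png')[160:340,180:400]
a=cv2.resize(a,(560,440),interpolation=2)
cv2.imwrite('pics/s3c.png',np.hstack([a[:, 160:],cv2.resize(b,(400,440))[:, :]]))
E
```

```text
(no output)
```

View pics/s3c.png

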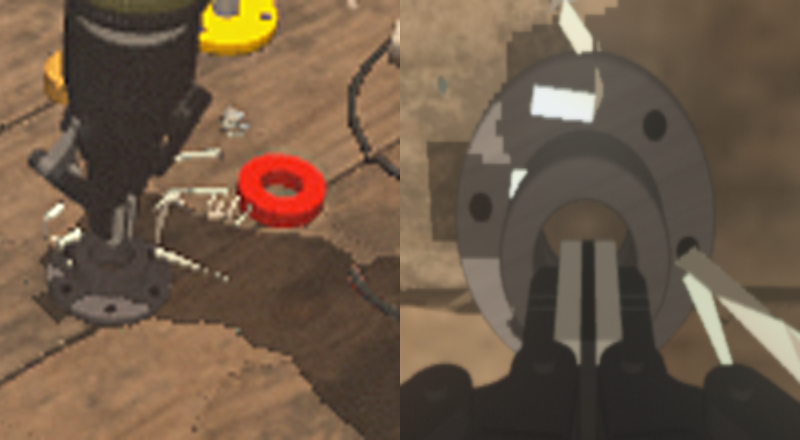

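```bash
python3 -m crank '[[[0,0,-2],0],[[0,0,-2],0]]'>/dev/null;  python3 -m crank '[[[0,0,0],0],[[0,0,0],0],[[0,0,0],0],[[0,0,0],0],[[0,0,0],0]]' 0 >/dev/null; python3 -m crank '[[[0,-0.2,2],0],[[0,0,1.5],0],[[0,0,1.5],0],[[0,0,0],0],[[0,0,0],0]]'; python3 -m crank '[[[0,0,0],0],[[0,0,0],0],[[0,0,0],0],[[0,0,0],0],[[0,0,0],0]]' 255 40;python3 -m crank '[[[0,0,0],0],[[0,0,0],0]]'
```

```text
time_s: 6.85
position: [448.5, -48.1, 2.9]
orientation: [1.0, 0.003, -0.001, -0.0]
contact_force: [-0.1, -0.6, -0.2]
finger_gap: 85.0
grasp_force: 0.0
time_s: 7.35
position: [448.9, -48.4, 3.2]
orientation: [1.0, 0.003, 0.0, 0.0]
contact_force: [-0.3, 0.9, -0.5]
finger_gap: 12.2
grasp_force: 0.0
time_s: 7.55
position: [448.8, -48.4, 3.0]
orientation: [1.0, 0.003, -0.0, -0.0]
contact_force: [0.1, -0.2, -0.1]
finger_gap: -0.1
grasp_force: 0.0
```

```bash
python3 - <<'E'
from h import *
_,ms=snap('scene','s4');_,mw=snap('wrist','w4');p=bot.state()['position']
o=[]
for f,m,(r,c,h,w) in(('s4',ms,(180,280,66,60)),('w4',mw,(180,200,176,160))):
  a=cv2.imread('pics/%s.png'%f)[r:r+h,c:c+w];k=440/h
  a=cv2.resize(a,(400,440),interpolation=2)
  for dz,col in((0,(0,255,0)),(20,(255,255,0))):
    u,v=proj(m,p+np.array([0,0,dz]));cv2.circle(a,(int((u-c)*k),int((v-r)*k)),3,col,-1)
  o.append(a)
cv2.imwrite('pics/c4.png',np.hstack(o))
E
```

```text
(no output)
```

View pics/c4.png

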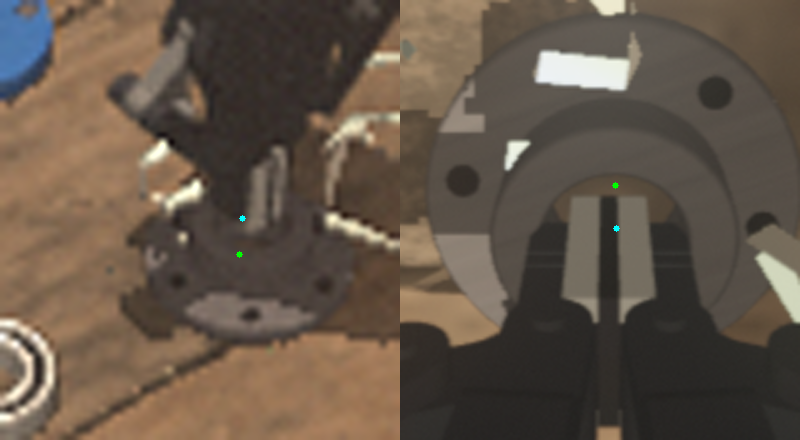

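```bash
python3 -m crank '[[[0,0,0],0],[[0,0,0],0],[[0,0,0],0],[[0,0,0],0]]' 195 20; python3 look.py w5 flanged_hub 8
```

```text
time_s: 8.05
position: [448.8, -48.3, 3.0]
orientation: [1.0, 0.003, -0.0, -0.0]
contact_force: [0.2, 0.1, 0.3]
finger_gap: 20.2
grasp_force: 0.0
t 8.05 tcp [448.8 -48.3   3. ] yaw 0.34 gap 20.2
flanged_hub 0.62 286 255 mark [447.1 -48.4] tool dx,dy cm -0.17 -0.0
  outline 0.88 285 255 [142. 150.] centre [array([450.4, -47.8])]
```

The fingers opened to a 20 mm gap without resistance, so they are not in the bore. They are still above the hub, higher than the TCP reading implies. I'll touch down gently on the hub's top face to measure the offset.

```bash
for i in 1; do python3 -m crank '[[[0,0,0.2],0],[[0,0,0],0]]'; python3 -m crank '[[[0,0,0.2],0],[[0,0,0],0]]'; done | grep -E "pos|force"
```

```text
position: [448.8, -48.4, 0.8]
contact_force: [0.3, 0.4, -0.2]
grasp_force: 0.0
position: [448.9, -48.4, 0.4]
contact_force: [-4.1, 0.5, 23.7]
grasp_force: 11.9
```

```bash
python3 -m crank '[[[0,0,-0.5],0],[[0,0,0],0]]' | grep -E "pos|force"; python3 - <<'E'
from h import *
m=bot.camera_model('wrist')
for z in(0,25):
  a=np.array(proj(m,[448.5,-48-40,8-z]));b=np.array(proj(m,[448.5,-48+40,8-z]));print('flange width px if camera higher by',z,np.linalg.norm(a-b))
print(m['fx'])
im=bot.snapshot('wrist');r=bot.outline_of('wrist','flanged_hub')[0]
print(r['box'][2]*560, r['box'][3]*420)
_,ms=snap('scene','s6');a=cv2.imread('pics/s6.png')[170:246,265:355];cv2.imwrite('pics/s6c.png',cv2.resize(a,(720,608),interpolation=2)[:600])
E
```

```text
position: [449.1, -48.4, 4.4]
contact_force: [1.0, -0.5, 0.1]
grasp_force: 0.0
flange width px if camera higher by 0 150.6742946319655
flange width px if camera higher by 25 133.0545723293926
339.5625589151912
148.28799999999998 139.986
```

View pics/s6c.png

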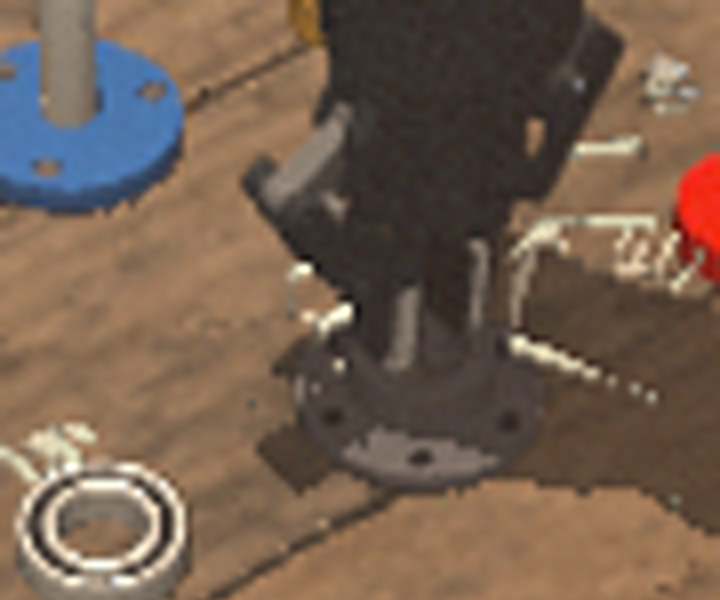

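```bash
cat > ok.py <<'E'
from plant import bot
import sys
s=bot.state();f=s['contact_force'];print(round(s['time_s'],2),'z',round(s['position'][2],1),'F',[round(x,1) for x in f],'gap',round(s['finger_gap'],1),round(s['grasp_force'],1))
sys.exit(abs(f[2])>6)
E
python3 -m crank '[[[0,0,-1],0],[[0,0,0],0],[[0,0,0],0],[[0,0,0],0],[[0,0,0],0]]' 0 >/dev/null
python3 -m crank '[[[0,0,1],0],[[0,0,0.4],0],[[0,0,0],0]]' >/dev/null && python3 ok.py && python3 -m crank '[[[0,0,0.2],0],[[0,0,0],0]]' >/dev/null && python3 ok.py && python3 -m crank '[[[0,0,0.2],0],[[0,0,0],0]]' >/dev/null && python3 ok.py && python3 -m crank '[[[0,0,0.2],0],[[0,0,0],0]]' >/dev/null && python3 ok.py && python3 -m crank '[[[0,0,0.2],0],[[0,0,0],0]]' >/dev/null && python3 ok.py
```

```text
9.75 z -1.0 F [np.float64(1.6), np.float64(0.3), np.float64(-0.6)] gap 85.4 0.0False
```

```bash
sed -i 's/sys.exit(abs(f\[2\])>6)/sys.exit(int(abs(f[2])>6))/; s/\[round(x,1) for x in f\]/[float(round(x,1)) for x in f]/' ok.py
python3 -m crank '[[[0,0,0.2],0],[[0,0,0],0]]' >/dev/null && python3 ok.py && python3 -m crank '[[[0,0,0.2],0],[[0,0,0],0]]' >/dev/null && python3 ok.py && python3 -m crank '[[[0,0,0.2],0],[[0,0,0],0]]' >/dev/null && python3 ok.py && python3 -m crank '[[[0,0,0.2],0],[[0,0,0],0]]' >/dev/null && python3 ok.py && python3 -m crank '[[[0,0,0.2],0],[[0,0,0],0]]' >/dev/null && python3 ok.py
```

```text
9.95 z -2.2 F [0.0, -0.1, -0.6] gap 85.2 0.0
10.15 z -4.1 F [-0.2, -1.2, -0.5] gap 85.4 0.0
10.35 z -6.1 F [-0.2, 1.5, -0.2] gap 85.4 0.0
10.55 z -8.2 F [0.6, 0.2, -0.8] gap 85.6 0.0
10.75 z -10.2 F [-0.6, 0.3, 0.1] gap 85.4 0.0
```

```bash
python3 -m crank '[[[0,0,0],0],[[0,0,0],0],[[0,0,0],0],[[0,0,0],0]]' 255 30 >/dev/null;python3 ok.py
```

```text
11.15 z -9.6 F [-0.5, -0.9, 6.7] gap 47.0 29.8
```

```bash
python3 -m crank '[[[0,0,-1],0],[[0,0,-4],0],[[0,0,-4],0],[[0,0,-4],0]]' - 50 >/dev/null;python3 ok.py; python3 -m crank '[[[2,0,0],0],[[3,-0.5,0],0],[[3,-0.4,0],0],[[0,0,0],0]]' >/dev/null; python3 look.py w7 blue_stand 0,12; python3 - <<'E'
import cv2
from h import *
im=bot.snapshot('wrist')
hsv=cv2.cvtColor(im,cv2.COLOR_RGB2HSV);k=cv2.inRange(hsv,(100,110,50),(125,255,255))
c=max(cv2.findContours(k,0,2)[0],key=cv2.contourArea);print(cv2.boundingRect(c));e=cv2.fitEllipse(cv2.convexHull(c));m=bot.camera_model('wrist');print(e,ray(m,*e[0],12))
E
```

```text
11.55 z 121.5 F [2.0, -0.6, -4.1] gap 45.8 53.4
t 11.95 tcp [532.3 -37.7 120.4] yaw 0.38 gap 45.7
blue_stand 0.61 282 95 mark [617.4 -33.9] tool dx,dy cm 8.52 -0.33
  outline 0.67 284 93 [102. 108.] centre [array([618.8, -35.6]), array([618.4, -35.6])]
(231, 31, 102, 109)
((281.47601318359375, 85.1597900390625), (101.73764038085938, 108.69324493408203), 178.2977752685547) [618.40743746 -35.52495504  12.        ]
```

View pics/w7.png

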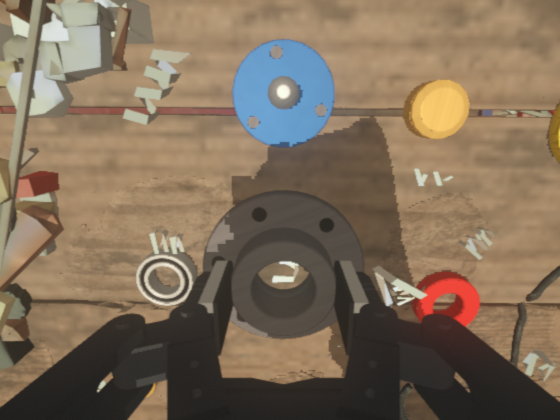

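The hub is held with its bore at about (284,280). The pin tip is at (284,92) and the far cap at (437,109). I'll compute pin tip and hub centre from these.

```bash
python3 - <<'E'
from h import *
m=bot.camera_model('wrist');p=bot.state()['position'];print(p)
print('pin tip',ray(m,284,92,82), 'cap top',ray(m,440,105,24))
a=cv2.imread('pics/w7.png');
r=bot.outline_of('wrist','flanged_hub')
for x in r[:1]: print(x['box'])
# hub flange: bottom of flange top edge z=p+9.8+8 ; extremes col 204..362, top row 191
z=p[2]+9.8
for zz in (z,z+8): print('flange L/R',ray(m,204,262,zz),ray(m,362,262,zz),'front',ray(m,284,191,zz))
print('hub top far edge row229',ray(m,284,229,z+26))
E
```

```text
[527.1804835  -39.04111794 119.68736345]
pin tip [611.14125659 -37.3082917   82.        ] cap top [ 604.67083385 -153.17738469   24.        ]
[0.5052, 0.6321, 0.2914, 0.3629]
flange L/R [527.01907143   3.27894469 129.48736345] [527.49224527 -77.73673312 129.48736345] front [564.71354451 -37.49050898 129.48736345]
flange L/R [530.91974811   1.25401968 137.48736345] [531.3690137  -75.66814605 137.48736345] front [566.70961722 -37.45545924 137.48736345]
hub top far edge row229 [554.96625221 -37.48531822 155.48736345]
```

```bash
python3 -m crank '[[[3,0,0],0],[[3,0,0],0],[[2,0,0],0],[[0.9,0,0],0],[[0,0,0],0]]' >/dev/null; python3 -m crank '[[[0,0,2],0],[[0,0,2],0],[[0,0,0],0]]';python3 -m crank '[[[0,0,1],0],[[0,0,1],0]]' >/dev/null && python3 ok.py && python3 -m crank '[[[0,0,1],0],[[0,0,1],0]]' >/dev/null && python3 ok.py && python3 -m crank '[[[0,0,1],0],[[0,0,1],0]]' >/dev/null && python3 ok.py
```

```text
time_s: 13.0
position: [614.1, -38.9, 77.6]
orientation: [1.0, 0.003, -0.003, 0.0]
contact_force: [-0.9, 0.3, -5.6]
finger_gap: 46.0
grasp_force: 53.4
13.2 z 60.6 F [-0.3, -0.1, -4.1] gap 45.8 53.4
13.4 z 39.5 F [-0.2, 0.7, -4.3] gap 46.1 53.4
13.6 z 19.1 F [0.1, 0.4, -3.3] gap 45.9 53.4
```

```bash
python3 -m crank '[[[0,0,1],0],[[0,0,0.3],0],[[0,0,0],0]]' >/dev/null && python3 ok.py && python3 -m crank '[[[0,0,0.2],0],[[0,0,0],0]]' >/dev/null; python3 ok.py;python3 -m crank '[[[0,0,0],0],[[0,0,0],0],[[0,0,0],0],[[0,0,0],0],[[0,0,0],0]]' 0; python3 look.py w8 flanged_hub,blue_stand 20,38
```

```text
13.9 z 6.3 F [0.5, -0.0, -4.5] gap 45.7 53.4
14.1 z 5.2 F [0.3, -0.1, -3.6] gap 45.7 53.4
time_s: 14.6
position: [617.9, -38.4, 5.3]
orientation: [1.0, 0.003, 0.0, -0.0]
contact_force: [-0.7, 0.2, -0.6]
finger_gap: 85.6
grasp_force: 0.0
t 14.6 tcp [617.9 -38.4   5.3] yaw 0.34 gap 85.6
flanged_hub 0.64 281 261 mark [611.2 -35.5] tool dx,dy cm -0.67 -0.29
  outline 0.69 283 262 [147. 159.] centre [array([620.1, -36.7]), array([628.8, -36.7])]
blue_stand 0.59 282 249 mark [618.4 -35.9] tool dx,dy cm 0.05 -0.25
  outline 0.97 281 308 [ 59. 111.] centre [array([594. , -35.9]), array([605.8, -35.9])]
```

```bash
python3 -m crank '[[[0,0,-2],0],[[0,0,-4],0],[[0,0,-4],0],[[0,0,-3],0]]' >/dev/null; python3 -m crank '[[[-3.6,3,0],0],[[-3.7,3,0],0],[[-3.7,3,0],0],[[-3.7,3,0],0],[[-3.7,3,0],0]]' >/dev/null;  python3 -m crank '[[[0,0,0],0],[[0,0,0],0]]' >/dev/null; python3 look.py w9 red_spacer,flanged_hub 0,8,16
```

```text
t 15.95 tcp [ 434.  -190.5  135.3] yaw 0.16 gap 85.6
red_spacer 0.79 282 193 mark [ 433.6 -187.9] tool dx,dy cm -0.04 -0.26
  outline 0.56 283 196 [66. 67.] centre [array([ 431.3, -188.4]), array([ 433.4, -188.4]), array([ 435.5, -188.4])]
  outline 0.7 76 -9 [45. 77.] centre [array([595.8, -26.9]), array([593.6, -31.2]), array([591.3, -35.5])]
```

```bash
python3 -m crank '[[[0,0,4],0],[[0,0,4],0],[[0,0,3.7],0],[[0,0,2],0],[[0,0,0],0]]' >/dev/null; python3 ok.py && python3 -m crank '[[[0,0,0.6],0],[[0,0,0],0]]' >/dev/null && python3 ok.py && python3 -m crank '[[[0,0,0.4],0],[[0,0,0],0]]' >/dev/null && python3 ok.py && python3 -m crank '[[[0,0,0.3],0],[[0,0,0],0]]' >/dev/null && python3 ok.py && python3 -m crank '[[[0,0,0.3],0],[[0,0,0],0]]' >/dev/null && python3 ok.py && python3 -m crank '[[[0,0,0],0],[[0,0,0],0],[[0,0,0],0],[[0,0,0],0]]' 255 25 >/dev/null;python3 ok.py
```

```text
16.7 z -4.5 F [-0.5, -1.0, 0.5] gap 85.2 0.0
16.9 z -7.6 F [-0.4, 0.1, -0.0] gap 85.5 0.0
17.1 z -11.5 F [0.1, -0.2, 0.2] gap 85.2 0.0
17.3 z -15.0 F [0.3, 0.8, 1.0] gap 85.4 0.0
17.5 z -18.2 F [1.0, -0.1, -0.1] gap 85.4 0.0
17.9 z -17.6 F [-1.0, -0.2, 5.3] gap 56.8 25.7
```

```bash
python3 -m crank '[[[0,0,-1],0],[[0,0,-4],0],[[0,0,-4],0],[[0,0,-4],0]]' >/dev/null; python3 ok.py; python3 -m crank '[[[3.6,-3,0],0],[[3.6,-3,0],0],[[3.6,-3,0],0],[[3.6,-3,0],0],[[3.8,-3.2,0],0]]' >/dev/null;  python3 -m crank '[[[0,0,0],0],[[0,0,0],0],[[0,0,0],0]]' >/dev/null; python3 look.py w10 red_spacer,flanged_hub 20,128
```

```text
18.3 z 113.9 F [1.2, -1.0, -0.1] gap 56.3 27.3
t 19.1 tcp [614.8 -37.4 112. ] yaw 0.3 gap 56.8
red_spacer 0.6 285 277 mark [540.7 -37.7] tool dx,dy cm -7.42 -0.01
  outline 0.64 284 279 [126. 128.] centre [array([549.5, -36.5]), array([608.5, -35.9])]
flanged_hub 0.71 285 201 mark [613.1 -37.1] tool dx,dy cm -0.17 -0.03
  outline 0.57 285 201 [ 97. 100.] centre [array([618.6, -36.8]), array([648.9, -36.1])]
```

View pics/w10.png

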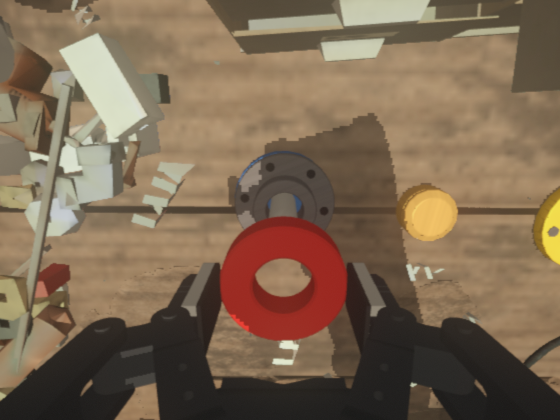

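Spacer held, with its centre at (284,279). The hub sits flat on the blue stand with its centre at (285,201), and the far cap is at (428,213). The spacer needs about 2 mm more in x.

```bash
python3 -m crank '[[[0.2,0.05,0],0],[[0,0,2],0],[[0,0,2],0],[[0,0,0],0]]' >/dev/null; python3 ok.py && python3 -m crank '[[[0,0,1],0],[[0,0,1],0]]' >/dev/null && python3 ok.py && python3 -m crank '[[[0,0,1],0],[[0,0,1],0]]' >/dev/null && python3 ok.py && python3 -m crank '[[[0,0,0.7],0],[[0,0,0],0]]' >/dev/null && python3 ok.py && python3 -m crank '[[[0,0,0.3],0],[[0,0,0],0]]' >/dev/null ; python3 ok.py
```

```text
19.75 z 69.7 F [0.1, -0.3, -0.9] gap 56.7 27.3
19.95 z 52.4 F [1.3, 0.3, -0.3] gap 56.5 27.3
20.15 z 31.4 F [0.2, -0.0, -0.9] gap 56.4 27.3
20.35 z 23.8 F [-0.4, 0.1, -0.2] gap 56.4 27.3
20.55 z 22.0 F [-0.3, 0.9, 0.1] gap 56.7 27.3
```

```bash
python3 -m crank '[[[0,0,0],0],[[0,0,0],0],[[0,0,0],0],[[0,0,0],0]]' 0 >/dev/null; python3 -m crank '[[[0,0,-2],0],[[0,0,-4],0],[[0,0,-4],0],[[0,0,-1],0]]' >/dev/null; python3 look.py w11 red_spacer 46,54; python3 -m crank '[[[-3.1,-2.1,0],0],[[-3.1,-2.1,0],0],[[-3.2,-2.2,0],0],[[-3.2,-2.1,0],0],[[-3.2,-2.2,0],0]]' >/dev/null;  python3 -m crank '[[[0,0,0],0],[[0,0,0],0]]' >/dev/null; python3 look.py w12 bearing 0,8,15
```

```text
t 21.35 tcp [620.1 -36.3 136.7] yaw 0.34 gap 85.5
red_spacer 0.88 285 208 mark [606.1 -36.5] tool dx,dy cm -1.4 0.01
  outline 0.96 284 212 [74. 74.] centre [array([616.4, -35.3]), array([618.8, -35.3])]
t 22.2 tcp [458.   69.2 131.1] yaw 0.43 gap 85.1
bearing 0.85 23 168 mark [479.7 302.1] tool dx,dy cm 2.35 -23.27
bearing 0.81 282 191 mark [460.8  72. ] tool dx,dy cm 0.28 -0.29
  outline 0.81 283 196 [60. 61.] centre [array([455.4,  70.6]), array([457.5,  70.6]), array([459.4,  70.7])]
  outline 0.76 15 169 [60. 71.] centre [array([478.4, 309.6]), array([480. , 303.2]), array([481.3, 297.7])]
```

```bash
python3 -m crank '[[[0.1,0,4],0],[[0,0,4],0],[[0,0,4],0],[[0,0,1.3],0],[[0,0,0],0]]' >/dev/null; python3 ok.py && python3 -m crank '[[[0,0,0.6],0],[[0,0,0],0]]' >/dev/null && python3 ok.py && python3 -m crank '[[[0,0,0.4],0],[[0,0,0],0]]' >/dev/null && python3 ok.py && python3 -m crank '[[[0,0,0.3],0],[[0,0,0],0]]' >/dev/null && python3 ok.py && python3 -m crank '[[[0,0,0.3],0],[[0,0,0],0]]' >/dev/null && python3 ok.py && python3 -m crank '[[[0,0,0],0],[[0,0,0],0],[[0,0,0],0],[[0,0,0],0]]' 255 40 >/dev/null;python3 ok.py
```

```text
22.85 z -3.5 F [-0.1, 0.2, 0.5] gap 85.4 0.0
23.05 z -6.8 F [-0.1, 0.0, 0.4] gap 85.6 0.0
23.25 z -10.7 F [-0.5, -0.1, -0.5] gap 85.3 0.0
23.45 z -14.0 F [1.7, 0.1, 0.0] gap 85.5 0.0
23.65 z -17.2 F [0.1, 1.2, -0.5] gap 85.0 0.0
24.05 z -16.4 F [-2.1, -0.3, 10.0] gap 49.8 39.7
```

```bash
python3 -m crank '[[[0,0,-1],0],[[0,0,-4],0],[[0,0,-4],0],[[0,0,-4],0]]' >/dev/null; python3 ok.py; python3 -m crank '[[[3.1,2.2,0],0],[[3.1,2.1,0],0],[[3.2,2.2,0],0],[[3.1,2.2,0],0],[[3.2,2.2,0],0]]' >/dev/null;  python3 -m crank '[[[0,0,0],0],[[0,0,0],0],[[0,0,0],0]]' >/dev/null; python3 look.py w13 bearing,red_spacer 50,54,138,143
```

```text
24.45 z 114.7 F [2.4, -0.3, -1.8] gap 49.9 42.4
t 25.25 tcp [616.6 -38.  113. ] yaw 0.4 gap 49.9
bearing 0.89 281 269 mark [550.2 -34.6] tool dx,dy cm -6.64 -0.38
bearing 0.17 418 210 mark [ 607.5 -153.2] tool dx,dy cm -1.0 11.51
  outline 0.84 284 280 [112. 113.] centre [array([566.4, -36.8]), array([568.6, -36.8]), array([614.8, -36.4]), array([617.5, -36.4])]
red_spacer 0.67 281 214 mark [602.9 -34.2] tool dx,dy cm -1.37 -0.39
  outline 0.95 282 216 [80. 82.] centre [array([617.7, -35.1]), array([619. , -35.1]), array([646.6, -35.4]), array([648.2, -35.4])]
  outline 0.53 425 215 [55. 61.] centre [array([ 619.4, -137.9]), array([ 620.7, -136.1]), array([647.6, -99. ]), array([649.2, -96.8])]
```

View pics/w13.png

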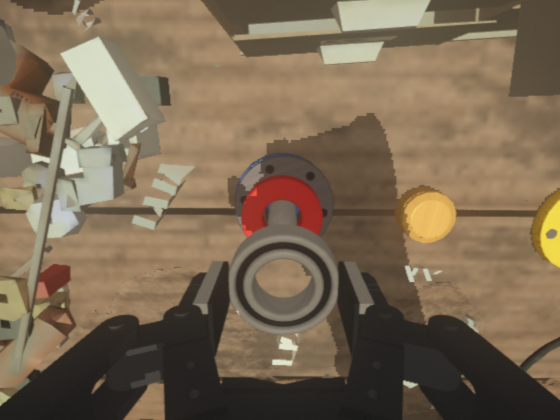

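The bearing is held with its centre at (284,280), and the spacer is seated at (282,212) on the pin. I correct by 1 mm and lower.

```bash
python3 -m crank '[[[0.1,-0.07,0],0],[[0,0,2],0],[[0,0,1],0],[[0,0,0],0]]' >/dev/null; python3 ok.py && python3 -m crank '[[[0,0,1],0],[[0,0,1],0]]' >/dev/null && python3 ok.py && python3 -m crank '[[[0,0,1],0],[[0,0,0.6],0]]' >/dev/null && python3 ok.py && python3 -m crank '[[[0,0,0.5],0],[[0,0,0],0]]' >/dev/null && python3 ok.py && python3 -m crank '[[[0,0,0.3],0],[[0,0,0],0]]' >/dev/null ; python3 ok.py
```

```text
25.9 z 81.4 F [-0.8, 0.4, -1.9] gap 49.1 42.4
26.1 z 63.0 F [-0.1, -0.3, -1.6] gap 49.0 42.4
26.3 z 45.8 F [-0.2, -0.4, -0.7] gap 49.4 42.4
26.5 z 41.2 F [-0.4, -0.1, -1.3] gap 49.0 42.4
26.7 z 39.0 F [-0.3, 0.2, -1.9] gap 49.5 42.4
```

```bash
python3 -m crank '[[[0,0,0],0],[[0,0,0],0],[[0,0,0],0],[[0,0,0],0]]' 0 >/dev/null; python3 -m crank '[[[0,0,-2],0],[[0,0,-4],0],[[0,0,-3.3],0],[[0,0,0],0]]' >/dev/null; python3 look.py w14 bearing 61,69; python3 -m crank '[[[-0.2,3,0],0],[[-0.2,3,0],0],[[-0.2,3,0],0],[[-0.3,2.8,0],0],[[0,0,0],0]]' >/dev/null;  python3 -m crank '[[[0,0,0],0],[[0,0,0],0]]' >/dev/null; python3 look.py w15 brass_cap 0,10,20
```

```text
t 27.5 tcp [621.6 -37.6 137.1] yaw 0.34 gap 85.6
bearing 0.93 284 215 mark [600.6 -37.1] tool dx,dy cm -2.1 -0.06
  outline 0.56 284 220 [70. 71.] centre [array([616.1, -36.9]), array([618.8, -36.9])]
t 28.35 tcp [ 610.1 -154.6  131.2] yaw 0.43 gap 85.8
brass_cap 0.81 284 196 mark [ 607.9 -153.2] tool dx,dy cm -0.23 -0.15
brass_cap 0.74 434 212 mark [ 594.2 -291.9] tool dx,dy cm -1.7 13.72
  outline 0.91 285 201 [50. 53.] centre [array([ 603.7, -154.9]), array([ 606.5, -154.8]), array([ 609.3, -154.7])]
```

```bash
python3 -m crank '[[[-0.2,0.05,4],0],[[0,0,4],0],[[0,0,4],0],[[0,0,1.3],0],[[0,0,0],0]]' >/dev/null; python3 ok.py && python3 -m crank '[[[0,0,0.6],0],[[0,0,0],0]]' >/dev/null && python3 ok.py && python3 -m crank '[[[0,0,0.4],0],[[0,0,0],0]]' >/dev/null && python3 ok.py && python3 -m crank '[[[0,0,0.3],0],[[0,0,0],0]]' >/dev/null && python3 ok.py && python3 -m crank '[[[0,0,0],0],[[0,0,0],0],[[0,0,0],0],[[0,0,0],0]]' 255 40 >/dev/null;python3 ok.py
```

```text
29.0 z -2.6 F [0.5, -0.0, 0.8] gap 85.4 0.0
29.2 z -5.7 F [0.1, -0.3, -0.4] gap 85.6 0.0
29.4 z -10.4 F [0.2, -0.0, -0.2] gap 85.6 0.0
29.6 z -14.1 F [-0.9, -0.3, 0.4] gap 85.6 0.0
30.0 z -13.5 F [-0.8, 1.8, 3.4] gap 41.5 40.1
```

```bash
python3 -m crank '[[[0,0,-1],0],[[0,0,-4],0],[[0,0,-4],0],[[0,0,-4],0]]' >/dev/null; python3 ok.py; python3 -m crank '[[[0.2,-3,0],0],[[0.2,-3,0],0],[[0.2,-3,0],0],[[0.2,-2.8,0],0],[[0,0,0],0]]' >/dev/null;  python3 -m crank '[[[0,0,0],0],[[0,0,0],0],[[0,0,0],0]]' >/dev/null; python3 look.py w16 brass_cap,bearing 64,69,142,150
```

```text
30.4 z 117.7 F [0.5, -0.3, -2.0] gap 42.0 41.3
t 31.2 tcp [615.6 -40.3 115.9] yaw 0.22 gap 41.8
brass_cap 0.78 280 269 mark [548.2 -35.7] tool dx,dy cm -6.74 -0.48
  outline 0.82 284 279 [ 96. 102.] centre [array([571.9, -39.2]), array([574.7, -39.2]), array([614.6, -38.8]), array([618.9, -38.8])]
  outline 0.23 280 221 [76. 78.] centre [array([616.9, -36.6]), array([618.6, -36.6]), array([643.6, -37.1]), array([646.4, -37.2])]
bearing 0.84 279 216 mark [599.7 -35.2] tool dx,dy cm -1.59 -0.51
```

View pics/w16.png

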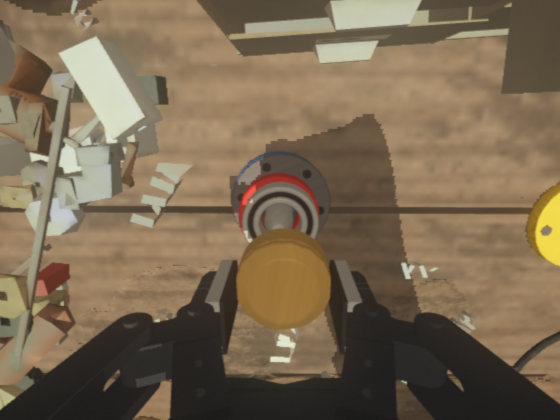

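The cap is held with its centre at (284,279). The stack below (hub, spacer, bearing) is in order on the pin. It needs about 2.5 mm in +y.

```bash
python3 -m crank '[[[0.2,-0.25,0],0],[[0,0,2],0],[[0,0,1],0],[[0,0,0],0]]' >/dev/null; python3 ok.py && python3 -m crank '[[[0,0,0.9],0],[[0,0,0.9],0],[[0,0,0],0]]' >/dev/null && python3 ok.py && python3 -m crank '[[[0,0,0.6],0],[[0,0,0],0]]' >/dev/null && python3 ok.py && python3 -m crank '[[[0,0,0.3],0],[[0,0,0],0]]' >/dev/null ; python3 ok.py
```

```text
31.85 z 84.3 F [-0.7, 0.1, -2.0] gap 41.7 41.3
32.15 z 66.7 F [-0.6, -0.4, -1.4] gap 41.6 41.3
32.35 z 61.5 F [0.2, -0.5, -1.7] gap 41.9 41.3
32.55 z 58.8 F [-0.4, -0.5, -1.7] gap 41.5 41.3
```

```bash
python3 -m crank '[[[0,0,0.2],0],[[0,0,0],0]]' >/dev/null; python3 ok.py; python3 -m crank '[[[0,0,0],0],[[0,0,0],0],[[0,0,0],0],[[0,0,0],0]]' 0 >/dev/null; python3 -m crank '[[[0,0,-2],0],[[0,0,-4],0],[[0,0,-4],0],[[0,0,-2],0]]' >/dev/null; python3 -m crank '[[[-4,0,0],0],[[-4,0,0],0],[[-4,0,-2],0],[[0,0,0],0],[[0,0,0],0]]' >/dev/null; python3 - <<'E'
from h import *
snap('scene','s17');a=cv2.imread('pics/s17.png')[140:220,220:320]
snap('wrist','w17');b=cv2.imread('pics/w17.png')[0:160,200:360]
cv2.imwrite('pics/f.png',np.hstack([cv2.resize(a,(500,400),interpolation=2),cv2.resize(b,(300,300)) if 0 else cv2.copyMakeBorder(cv2.resize(b,(300,300)),0,100,0,0,0)]))
m=bot.camera_model('wrist')
for r in bot.outline_of('wrist','brass_cap')[:2]: u,v=r['box'][0]*560,r['box'][1]*420; print(u,v,ray(m,u,v,83),bot.state()['time_s'])
E
```

```text
32.75 z 56.9 F [0.0, -0.0, -1.7] gap 41.7 41.3
284.592 47.418 [617.42691875 -35.71296911  83.        ] 34.2
```

View pics/f.png

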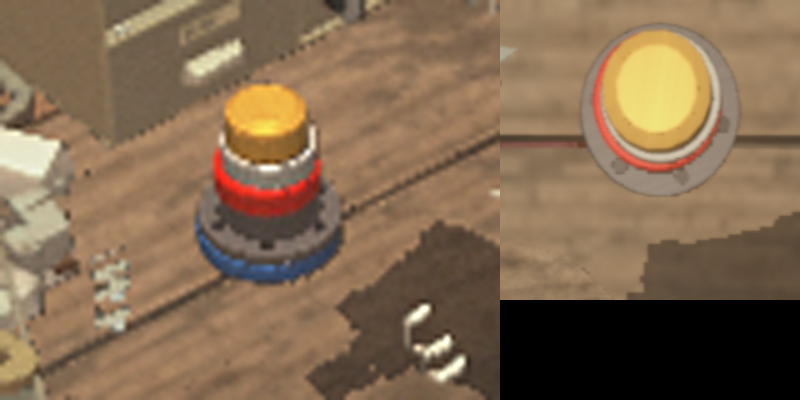

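The stack is complete and flat in both views. In the scene crop the cap is at (265,120), with the bearing, spacer and hub below it on the blue base. The cap is at (617,-36), and the gripper is clear.

```bash
python3 -c "
from plant import bot
print(bot.finish_job())"
```

```text
the job is handed in; nothing more can be done
None
```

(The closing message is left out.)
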